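Find the high spot of a film roller on the runout gauge

TASK

Check the film dispenser's spare roller for runout: lower the dial indicator by its knob onto the roller until the hand of the dial points about straight up, and let go of it. Then turn the roller by its crank in the V-blocks, without forcing it against them, find its highest spot, leave that spot right under the indicator's plunger, and let go. Do not drive the plunger to the end of its travel, and leave the things standing round about where they are.

Things in the scene. Friction and masses are not known exactly. Their poses are not given: they have to be found in the camera images.
- gauge: Runout gauge, fixed, yaw within 20 degrees. Origin on the worktop below the roller's middle; x to the column (away from the robot), y along the roller, z up. Dark steel plate 16 mm thick, x -65..125, y -60..60 mm. Column of 22 mm at x = 98 mm, 278 mm high; the indicator slides on it (62 mm at most, stays where left, about 6 N to move). Round case 72 mm wide, 22 mm thick, white dial facing -x.
- v_blocks: The two steel V-blocks, fixed parts of the gauge (same origin and axes), at y = -47 and +47 mm, 14 mm wide in y, 64 mm long in x. They carry the roller's journals; its axis is 75 mm above the worktop. Over each journal is a clamp bar (top at z = 92 mm) that leaves 2.5 mm play: the roller can turn but not be lifted out.
- lift_knob (a point): Centre of the black knob on the indicator case, by which the indicator is pulled down or up: upright cylinder, 22 mm in diameter, 26 mm tall, at x = 0, y = 0 of the gauge, 253 to 265 mm above the worktop at the start. The top of the case is 20 mm below this point; the tip of the plunger, fully out, 140 mm below it.
- plunger_tip (a point): Lowest point of the indicator's sprung plunger (ball end 8 mm in diameter). It can be pushed in by 28 mm against a spring (about 0.6 N at first, 1.5 N at the end). At the start it hangs free, 13 mm or more above the roller.
- dial_hand (a joint): Angle of the dial's black hand, rad. 0: plunger fully out, hand points straight down. It turns clockwise (seen from the robot) by 0.2244 rad for each mm the plunger is pushed in: pi = half travel (14 mm), straight up; 2 pi = end of travel (28 mm), straight down again.
- roller: Roller with crank, loose in the V-blocks, 0.9 kg. Origin on the axis, midway along; y along the axis, z to the crank handle. Its aluminium barrel (40 mm in diameter, 72 mm long) sits 5 mm off the axis in a direction that is unknown and differs every time: its top under the plunger is 90 (low spot) to 100 mm (high spot) above the worktop. It stays at any angle; turning takes about 2 N at the crank.
- crank_grip (a point): Middle of the crank handle: wooden cylinder 12 mm in diameter, 46 mm long, parallel to the roller's axis, spinning freely on its pin, at y = -100 mm of the gauge, on a circle of 32 mm radius about the roller's axis. At the start it is straight above the axis. The crank's web is at y = -66..-74 mm; nothing else is near the handle. It turns either way without end.
- mustard_jar: Mustard jar with a red lid, 62 mm in diameter, 86 mm tall, left of the work, loose; origin at the centre of its underside. To be left alone.
- sample_pot: Small round pot, 72 mm in diameter, 71 mm tall, behind and left of the work, loose; origin at the centre of its underside. To be left alone.
- tape_roll: Roll of tape lying flat, 73 mm in diameter, 19 mm high, right of the work, loose (behind it stands a cheese wire cutter with a raised bow: pass high over it); origin at the centre of its underside. To be left alone.

How it is judged:
On the way:
1. the indicator has been lowered onto the roller until its hand points about straight up (2.5 to 3.78 rad), and released (value of joint dial_hand between 2.5 and 3.78 rad and contact force between the fingers and gauge below 0.3 N), for 0.2 s.
At the end, for the whole second after the job is handed in: The roller lies at rest in the V-blocks, its highest spot under the plunger within about 25 degrees: the tip rests on the barrel more than 99.0 mm above the worktop (99.6 mm at the very highest spot), pushed in (dial 0.6 to 6.12 rad). Everything is released (z of plunger_tip in the frame of gauge above 0.099 m and value of joint dial_hand between 0.6 and 6.12 rad and z of roller in the frame of gauge below 0.0765 m and distance between roller and gauge below 0.08 m and angular speed of roller below 0.05 rad/s and contact force between the fingers and roller below 0.2 N); the robot touches nothing.
It fails at once if the plunger is driven to the end of its travel (dial above 6.12 rad, 27.3 mm) (value of joint dial_hand above 6.12 rad).
It fails at once if the roller is forced against the V-blocks or their clamp bars (more than 35 N) (contact force between roller and v_blocks above 35 N).
It fails at once if a bystander is moved by more than 20 mm (distance of any of mustard_jar, sample_pot, tape_roll from where it was at the start of the episode above 0.02 m).
It also fails if it takes over 72 s, if anything falls off the work surface, if the arm or the gripper's body presses on something with over 40 N, if the wrist force passes 120 N, or if a joint passes its speed limit or range.

ROBOT

A 7-joint arm with a two-finger parallel gripper is mounted at the origin on a cart in front of the work surface, level with it; the furniture and walls round the work are solid. World frame = base frame: x ahead of the robot, y to its left, z up, the work surface at z = 0. Lengths are in m, angles in rad, forces in N, time in s.
With the tool pointing down it reaches from about 0.4 to 0.875 m from the base axis. Payload 6.5 kg.
Tool frame: the origin (TCP) lies at the very end of the fingers, on their centre line; the grasp point (between the pads) lies 19 mm behind it; z points along the fingers, y is the line along which they close (so a half turn about z gives the same grasp; the last joint's range is limited). The gripper opens to 85 mm and grips with 20 to 120 N. Pads are 22 mm wide; open, the fingers measure 114 mm over their backs; the gripper's body (76 mm by 85 mm) begins 54 mm behind the grasp point. The pads swing forward as they close: fully open they stand 13 mm farther back than shut.
Start: joints at [-1.279, 0.536, -0.004, 1.538, 0.003, 1.067, -0.071], TCP at [0.228, 0.609, 0.231] pointing down, gripper open.
Joint ranges: [-2.7, 2.7], [-0.37, 2.16], [-1.27, 1.26], [0.24, 2.4], [-1.31, 4.45], [0.19, 1.91], [-2.76, 2.76]. Speed limits (rad/s): [2.39, 2.39, 3.14, 3.14, 3.14, 3.14, 3.14].

INTERFACE

Orientations are given as a rotation vector (axis times angle).
In Python, from cell import manip, imaging, ticket gives the robot as it stands.
- The arm moves only by the tool apply_moves, never from a script. Its argument "steps" is one flat list of numbers, 7 for each row, row after row: the shift along the tool's x, y, z in mm, then the turn, a rotation vector about the tool's x, y, z in rad, then the opening, from -1 (shut) to 1 (fully open), so that 0 is half open. In form: [tx, ty, tz, ax, ay, az, grip, tx, ty, tz, ax, ay, az, grip, ...]. A call has 1 to 20 rows; each row is the pose to reach, as a shift and turn from the pose commanded when the call began, along the tool's axes at that moment; what a row does not reach only later rows make up. A row lasts 1/10 s, in which the tool goes at most 50 mm and 8.59 degrees, less where a joint would pass 70% of its speed; a pose out of reach is approached as far as the arm can. A call with a gripper value outside its range is refused whole. The fingers move at their own pace and stop on an object; "newtons" is the grip in N (left out, the last holds). Time passes only in rows, so rows that repeat a pose let the fingers close. It gives the time, the measured TCP pose, the force, the opening and the grip force at its end, in the units of the state.
- manip.sense(): the state, without advancing time (a new reading comes with each control period).
- imaging.read_camera(name): name is "scene" or "side" or "wrist"; returns a dict with "img" (384x512x3 uint8, red, green, blue), "z_map" (384x512 float32, m along the optical axis (not along the pixel's ray), 0 where there is no reading), "K" (3x3 intrinsics, pixels), "R" (3x3) and "t" (3): a world point X has camera coordinates R X + t. Camera axes: x right, y down, z forward; pixel columns grow to the right and rows downward; lengths in m; the calibration is good to about 2 mm. The wrist camera is an equidistant fisheye: a pixel r from the principal point sees the ray r / f radians off the axis. A picture is of the moment at which its call begins.
- ticket.finish_job(): hands the job in; it is judged then, once.
The state is a dict: "clock": time; "joint_pos": joint angles; "qvel": joint speeds; "effort": joint torques, N m; "eef_pos": TCP position; "tool_rot": TCP orientation; "ft_force": force on the tool from outside, world axes, zero at the start; "torque": the same for the moment, N m; "finger_gap": finger opening in m; "grasp_force": force on a finger pad.
Only numpy, scipy, OpenCV 4.12 (cv2) and the standard library are available. Lean on these libraries where they do the work, as an engineer would, in place of code of your own. Each camera call takes 0.05 s, during which the arm holds its last target. There are 200 camera calls.

## Working session

There is one attempt and no reset: what is moved stays moved. The work goes in short steps, Python scripts to look and compute and a tool call to move; the robot and the scene stay as the last step left them, time stands still between calls to the robot, and variables do not carry over. Pictures are saved under pics/ and viewed, at most 13 in all, crops included, and the job is handed in when it is done.

Besides the shell and the picture viewer there is one more tool, called after "Call:" by a JSON object that holds its "name" and its "arguments", one argument or row to a line. apply_moves: Moves the arm, as the interface text tells. Its arguments: {"type":"object","properties":{"steps":{"type":"array","items":{"type":"number"}},"newtons":{"type":"number"}},"required":["steps"]}

```bash
mkdir -p pics; ls; cat > h.py <<'E'
import numpy as np,cv2
from cell import manip,imaging,ticket
from scipy.spatial.transform import Rotation as Ro
def cloud(c):
    z=c["z_map"];v,u=np.mgrid[:z.shape[0],:z.shape[1]]
    K=c["K"];P=np.stack([(u-K[0,2])/K[0,0]*z,(v-K[1,2])/K[1,1]*z,z],-1)
    return (P-c["t"])@c["R"]
def proj(c,X):
    p=c["R"]@np.asarray(X)+c["t"];q=c["K"]@p;return q[:2]/q[2]
def save(n,*ims): cv2.imwrite("pics/"+n,np.hstack(ims)[:,:,::-1])
E
python3 - <<'E'
from h import *
for n in("scene","side"):
    c=imaging.read_camera(n);np.savez(n+".npz",**{k:c[k] for k in c});save(n+".png",c["img"]);print(n,c["K"][0],-c["R"].T@c["t"],c["R"][2])
print(manip.sense())
E
```

```text
pics
scene [422.32407339   0.         252.98858365] [-0.25926199 -0.6558077   0.79940497] [ 0.59836293  0.63065195 -0.49420636]
side [411.05228056   0.         258.99629003] [0.2924719  1.09986992 1.0276577 ] [ 0.16133324 -0.72904296 -0.66518264]
{'clock': 0.1, 'joint_pos': array([-1.27921688,  0.5370959 , -0.00442704,  1.53878879,  0.00261431,
        1.06727321, -0.07115981]), 'qvel': array([-0.00105869, -0.00279295,  0.00111906, -0.00212685, -0.00019752,
        0.00167046,  0.0012676 ]), 'effort': array([ 2.75651022e-03, -5.84565103e+01,  1.05188157e+00, -2.59778577e+01,
        1.25928063e-02,  4.63344535e-03,  2.39231508e-05]), 'eef_pos': array([0.22745141, 0.60829775, 0.23049159]), 'tool_rot': array([-5.58811683e-01, -3.09134557e+00,  2.43925049e-03]), 'ft_force': array([ 0.50628039,  0.85503077, -0.27873504]), 'torque': array([-0.04679376,  0.01928378, -0.01066151]), 'grasp_force': 0.0, 'finger_gap': 0.08515375331226122}
```

View pics/scene.png

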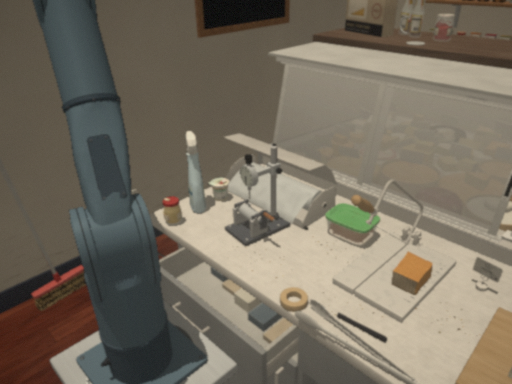

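View pics/side.png

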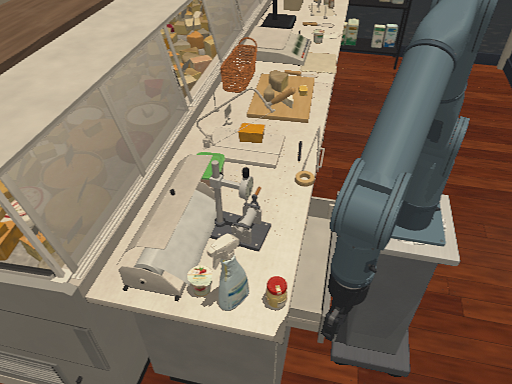

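The scene view shows the gauge plate around (257,230), the column at (274,175), the jar at (172,210) and the tape at (293,298). In the side view the plate is around (240,230), the black knob near (247,172) and the wooden handle near (257,192). Next I'll measure with depth.

```bash
python3 - <<'E'
from h import *
S={n:dict(np.load(n+".npz")) for n in("scene","side")}
a=S["scene"]["img"][130:260,200:330];b=S["side"]["img"][140:270,180:310]
save("crop.png",cv2.resize(a,(400,400),interpolation=2),cv2.resize(b,(400,400),interpolation=2))
for n in S:
    c=S[n];P=cloud(c);ok=c["z_map"]>0;im=c["img"].astype(int)
    print(n)
    hsv=cv2.cvtColor(c["img"],cv2.COLOR_RGB2HSV)
    roi=np.zeros(ok.shape,bool)
    if n=="scene": roi[130:260,215:300]=1
    else: roi[140:270,195:290]=1
    m=roi&ok&(abs(P[...,2]-.016)<.005)&(im.max(2)<110)
    q=P[m][:,:2];print("plate",len(q),cv2.minAreaRect(q.astype(np.float32)))
    m=roi&ok&(P[...,2]>.2)&(P[...,2]<.33)&(im.max(2)<60)
    print("dark hi",m.sum(),np.median(P[m],0) if m.any() else 0, np.percentile(P[m],[5,95],axis=0) if m.any() else 0)
    m=roi&ok&(hsv[...,0]<16)&(hsv[...,1]>110)&(P[...,2]>.06)&(P[...,2]<.15)
    print("wood",m.sum(),np.median(P[m],0),np.percentile(P[m],[5,95],axis=0),np.argwhere(m).mean(0))
    m=roi&ok&(P[...,2]>.262)&(P[...,2]<.29)
    print("top z",m.sum(),np.median(P[m],0),np.percentile(P[m],[5,95],axis=0))
E
```

```text
scene
plate 619 ((0.7059538960456848, 0.3569751977920532), (0.6385329961776733, 0.23799672722816467), 45.581172943115234)
dark hi 63 [0.5304061  0.19048306 0.26663863] [[0.52346941 0.15335932 0.20752661]
 [0.62741992 0.1985777  0.27950159]]
wood 30 [0.5171077  0.09614479 0.11266958] [[0.51293409 0.0801675  0.11059146]
 [0.521915   0.11472922 0.11652406]] [216.  268.4]
top z 102 [0.53928755 0.18927785 0.27356492] [[0.52356728 0.17725991 0.26418289]
 [0.63456581 0.20434846 0.28067321]]
side
plate 755 ((0.5727440118789673, 0.05639277398586273), (0.19085170328617096, 0.44620147347450256), 7.7718095779418945)
dark hi 62 [0.53156357 0.20524909 0.27044043] [[0.52431942 0.16126405 0.21688814]
 [0.61518642 0.21026519 0.27940989]]
wood 28 [0.51981273 0.10602633 0.10997818] [[0.51521976 0.08228917 0.06897744]
 [0.6229698  0.42412247 0.1138515 ]] [204.64285714 247.10714286]
top z 432 [0.52868213 0.47172322 0.27136772] [[0.50242207 0.18979886 0.26330831]
 [0.63245028 0.50983031 0.27796581]]
```

View pics/crop.png

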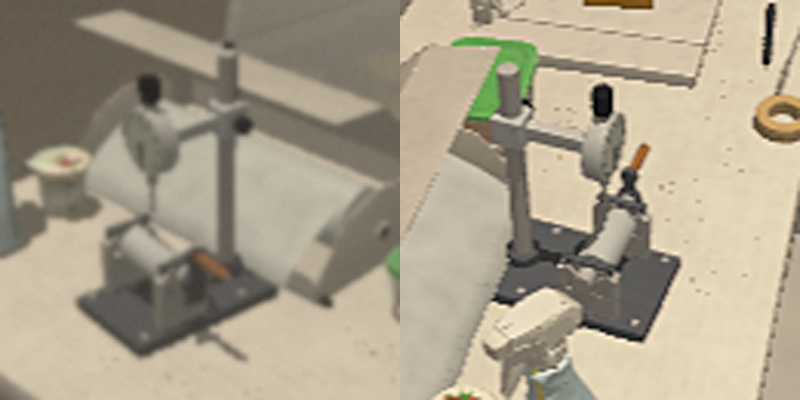

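The crop shows the black knob on top of the case, the wooden handle sticking out toward -y of the gauge, and the crank upright. I'll refine the knob, column and handle from both views.

```bash
python3 - <<'E'
from h import *
S={n:dict(np.load(n+".npz")) for n in("scene","side")}
for n in S:
    c=S[n];P=cloud(c);im=c["img"].astype(int);x,y,z=P[...,0],P[...,1],P[...,2]
    hsv=cv2.cvtColor(c["img"],cv2.COLOR_RGB2HSV)
    near=(c["z_map"]>0)&(y>.05)&(y<.3)&(x>.45)&(x<.7)
    def show(l,m): print(n,l,m.sum(),np.mean(P[m],0).round(4),np.percentile(P[m],[3,97],axis=0).round(4).tolist())
    show("knob",near&(z>.245)&(x<.57)&(im.max(2)<75))
    show("col",near&(z>.12)&(z<.19)&(x>.595)&(x<.66))
    w=near&(z>.095)&(z<.13)&(hsv[...,0]<18)&(hsv[...,1]>90)&(y<.14);show("wood",w)
    q=P[w];d=np.linalg.svd(q-q.mean(0))[2][0];print("dir",d,np.degrees(np.arctan2(-d[0],d[1])))
    pl=near&(abs(z-.016)<.004)&(im.max(2)<100)&(y<.28);q=P[pl][:,:2]
    print("plate",len(q),cv2.minAreaRect(q.astype(np.float32)))
print(Ro.from_rotvec(manip.sense()["tool_rot"]).as_matrix().round(3))
E
```

```text
scene knob 57 [0.5297 0.1934 0.2706] [[0.5227, 0.1876, 0.2573], [0.5397, 0.2021, 0.2811]]
scene col 112 [0.6248 0.1815 0.1542] [[0.6174, 0.1749, 0.122], [0.637, 0.1901, 0.1858]]
scene wood 41 [0.5177 0.1001 0.1125] [[0.5118, 0.0799, 0.1071], [0.524, 0.1213, 0.1165]]
dir [-0.15086907 -0.98854507  0.00414379] 171.32263106661264
plate 501 ((0.5754637718200684, 0.1671871393918991), (0.12254905700683594, 0.2513465881347656), 67.240966796875)
side knob 59 [0.5312 0.2047 0.2689] [[0.5242, 0.1942, 0.2524], [0.5386, 0.2109, 0.2797]]
side col 100 [0.6293 0.1941 0.1512] [[0.621, 0.1866, 0.1221], [0.6404, 0.1998, 0.1816]]
side wood 26 [0.5192 0.1009 0.1107] [[0.5149, 0.0808, 0.106], [0.5238, 0.1191, 0.1157]]
dir [-0.12734997 -0.9877193  -0.09051277] 172.65319443599552
plate 656 ((0.5578192472457886, 0.1994422972202301), (0.12211009860038757, 0.1785506159067154), 82.8416519165039)
[[-0.937  0.35  -0.   ]
 [ 0.35   0.937 -0.002]
 [-0.    -0.002 -1.   ]]
```

```bash
cat >> h.py <<'E'
O=np.array([.531,.199,0.]);YAW=-.128
def G(p,yaw=None):
    y=YAW if yaw is None else yaw
    return O+Ro.from_rotvec([0,0,y]).apply(p)
def shift(target,yaw=YAW,tool0=None):
    """tool-frame shift (mm) and turn to reach TCP target, tool down, tool y along gauge y turned by yaw"""
    s=manip.sense();R=Ro.from_rotvec(s["tool_rot"])
    T=Ro.from_matrix(np.array([[-1,0,0],[0,1,0],[0,0,-1.]]));T=Ro.from_rotvec([0,0,yaw])*T
    return (R.inv().apply(target-s["eef_pos"])*1000).round(1),(R.inv()*T).as_rotvec().round(3)
E
python3 - <<'E'
from h import *
c=dict(np.load("side.npz"));P=cloud(c);x,y,z=P[...,0],P[...,1],P[...,2]
b=(c["z_map"]>0)&(x>.25)&(x<.75)&(y>.27)&(y<.55)&(z>.1)
h,_,_=np.histogram2d(x[b],y[b],bins=[np.arange(.25,.8,.05),np.arange(.25,.6,.05)])
for i in np.arange(.25,.75,.05):
    print(round(i,2),[round(float(z[b&(abs(x-i-.025)<.025)&(abs(y-j-.025)<.025)].max(initial=0)),2) for j in np.arange(.25,.55,.05)])
s=manip.sense()
print(shift(s["eef_pos"]+[0,0,.2]),shift(G([0,0,.43])),shift(G([0,0,.265-.013+.045])))
w=imaging.read_camera("wrist");save("w0.png",w["img"]);print(w["K"],-w["R"].T@w["t"]-s["eef_pos"],w["R"])
E
```

```text
0.25 [0.0, 0.0, 0.0, 0.0, 0.0, 0.0, 0.0]
0.3 [0.0, 0.0, 0.0, 0.0, 0.0, 0.0, 0.0]
0.35 [0.0, 0.0, 0.0, 0.0, 0.0, 0.0, 0.0]
0.4 [0.0, 0.0, 0.0, 0.0, 0.0, 0.0, 0.0]
0.45 [0.0, 0.0, 0.0, 0.26, 0.27, 0.0, 0.0]
0.5 [0.0, 0.0, 0.0, 0.27, 0.28, 0.28, 0.0]
0.55 [0.0, 0.0, 0.0, 0.0, 0.0, 0.27, 0.0]
0.6 [0.0, 0.0, 0.0, 0.0, 0.0, 0.0, 0.0]
0.65 [0.22, 0.22, 0.22, 0.22, 0.22, 0.0, 0.0]
0.7 [0.23, 0.22, 0.22, 0.22, 0.22, 0.0, 0.0]
(array([  -0. ,   -0.3, -200. ]), array([-0.002, -0.   , -0.23 ])) (array([-427.7, -277.4, -199. ]), array([-0.002, -0.   , -0.23 ])) (array([-427.6, -277.2,  -66. ]), array([-0.002, -0.   , -0.23 ]))
[[297.31863964   0.         257.84720469]
 [  0.         297.31863964 190.7925741 ]
 [  0.           0.           1.        ]] [-0.07167608  0.02684034  0.14276795] [[ 0.34923448  0.93703394 -0.00163533]
 [ 0.89350243 -0.33248341  0.30184133]
 [ 0.28229185 -0.10687458 -0.95335677]]
```

Call:
{"name": "apply_moves", "arguments": {
  "steps": [0,0,-100,0,0,0,0.2,-30,-20,-199,0,0,-0.23,0.2,-430,-277,-199,0,0,-0.23,0.2,-430,-277,-199,0,0,-0.23,0.2,-430,-277,-199,0,0,-0.23,0.2,-430,-277,-199,0,0,-0.23,0.2,-430,-277,-199,0,0,-0.23,0.2,-430,-277,-199,0,0,-0.23,0.2,-430,-277,-199,0,0,-0.23,0.2,-430,-277,-199,0,0,-0.23,0.2,-430,-277,-199,0,0,-0.23,0.2,-430,-277,-199,0,0,-0.23,0.2,-430,-277,-199,0,0,-0.23,0.2,-430,-277,-199,0,0,-0.23,0.2,-430,-277,-199,0,0,-0.23,0.2,-430,-277,-199,0,0,-0.23,0.2]
}}

```text
clock: 1.75
eef_pos: [0.5322, 0.2009, 0.4298]
tool_rot: [-0.195, -3.134, -0.001]
ft_force: [0.5, 0.2, -0.8]
finger_gap: 0.0514
grasp_force: 0.0
```

```bash
cat >> h.py <<'E'
def wray(w,u,v):
    a=np.array([u-w["K"][0,2],v-w["K"][1,2]]);r=np.hypot(*a);th=r/w["K"][0,0]
    d=np.array([*(a/max(r,1e-9)*np.sin(th)),np.cos(th)]);return w["R"].T@d,-w["R"].T@w["t"]
def wpix(w,X):
    p=w["R"]@np.asarray(X)+w["t"];r=np.hypot(*p[:2]);return w["K"][:2,2]+p[:2]/r*np.arctan2(r,p[2])*w["K"][0,0]
def onz(w,u,v,z):
    d,o=wray(w,u,v);return o+d*(z-o[2])/d[2]
E
python3 - <<'E'
from h import *
w=imaging.read_camera("wrist");save("w1.png",w["img"])
for n,p in dict(knobtop=G([0,0,.278]),handle=G([0,-.1,.107]),col=G([.098,0,.278])).items(): print(n,wpix(w,p))
E
```

```text
knobtop [256.14319417 174.62615524]
handle [194.42888216 148.21630233]
col [255.92346826 258.27891305]
```

View pics/w1.png

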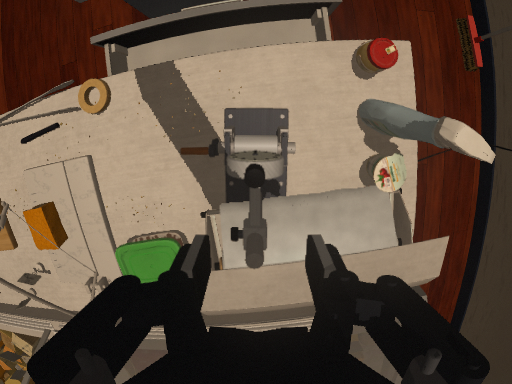

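Knob top shows at (255,173), the handle at (194,151) and the column at (256,257), all within 3 px of prediction. Descending to grip the knob.

Call:
{"name": "apply_moves", "arguments": {
  "steps": [1,-2,50,0,0,0,0.0,1,-2,100,0,0,0,-0.1,1,-2,140,0,0,0,-0.1,1,-2,165,0,0,0,-0.1,1,-2,178,0,0,0,-0.1,1,-2,178,0,0,0,-0.1,1,-2,178,0,0,0,-0.3,1,-2,178,0,0,0,-0.6,1,-2,178,0,0,0,-1,1,-2,178,0,0,0,-1,1,-2,178,0,0,0,-1],
  "newtons": 30
}}

```text
clock: 2.9
eef_pos: [0.533, 0.1971, 0.2533]
tool_rot: [0.201, 3.133, 0.002]
ft_force: [1.0, -0.2, 4.4]
finger_gap: 0.0209
grasp_force: 30.9
```

```bash
python3 - <<'E'
from h import *
s=manip.sense();print(s["eef_pos"],s["ft_force"],s["finger_gap"],s["grasp_force"])
c=imaging.read_camera("scene");w=imaging.read_camera("wrist")
u,v=map(int,proj(c,G([-.011,0,.265-.056])))
print(u,v);save("s2.png",cv2.resize(c["img"][v-30:v+30,u-30:u+30],(400,400),interpolation=2),cv2.resize(w["img"][96:288,160:352],(400,400),interpolation=2))
E
```

```text
[0.53300827 0.19705712 0.25334373] [ 0.96504969 -0.23738797  4.38981122] 0.02093859249889638 30.857335925102234
244 176
```

View pics/s2.png

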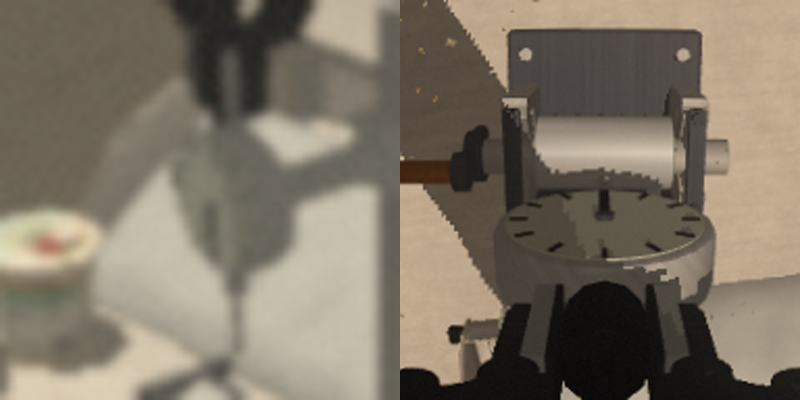

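The right panel (wrist crop) shows the dial, with the hand pointing straight down at about (604,205) in the crop, and the roller with the crank to the left. Lowering gradually.

Call:
{"name": "apply_moves", "arguments": {
  "steps": [0,0,5,0,0,0,-1,0,0,10,0,0,0,-1,0,0,15,0,0,0,-1,0,0,20,0,0,0,-1,0,0,25,0,0,0,-1,0,0,28,0,0,0,-1,0,0,28,0,0,0,-1,0,0,28,0,0,0,-1]
}}

```text
clock: 3.8
eef_pos: [0.5329, 0.197, 0.2241]
tool_rot: [0.201, 3.134, 0.001]
ft_force: [5.2, 0.4, -2.9]
finger_gap: 0.0211
grasp_force: 30.3
```

```bash
cat >> h.py <<'E'
def dial(w,zc,tag,O_=None):
    """rectified view of the dial face: plane x=-11 mm of the gauge, centre height zc, 30 mm half size; 200 px"""
    o=np.arange(200);yy=(o-99.5)/100*.040
    m=np.array([[wpix(w,G([-.012,-a,zc-b])) for a in yy*-1*-1] for b in yy],np.float32)
    return cv2.remap(w["img"],m[...,0],m[...,1],cv2.INTER_LINEAR)
E
python3 - <<'E'
from h import *
s=manip.sense();print(s["eef_pos"],s["ft_force"],s["finger_gap"])
w=imaging.read_camera("wrist")
d=dial(w,s["eef_pos"][2]+.013-.056,"")
save("d3.png",cv2.resize(d,(400,400)),cv2.resize(w["img"][96:288,160:352],(400,400)))
E
```

```text
[0.53293241 0.19701592 0.22408545] [ 5.23921836  0.39954878 -2.88640985] 0.02111781801323336
```

View pics/d3.png

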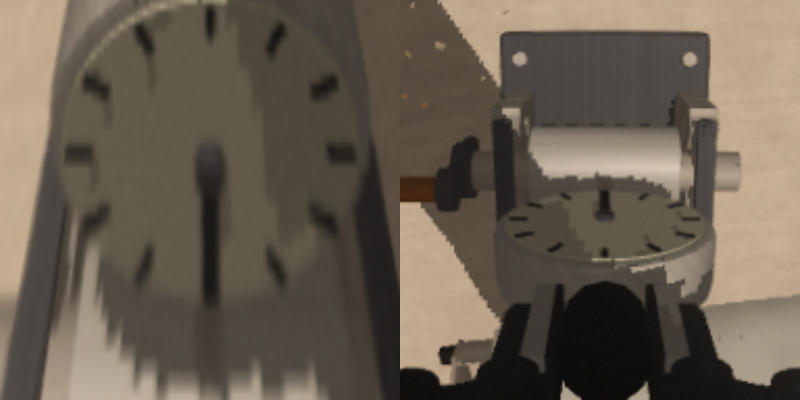

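Rectified, the dial is clear: hub at about (207,160) and the hand still straight down, so the plunger hasn't touched yet. Continuing 10 mm with an automatic reading.

Call:
{"name": "apply_moves", "arguments": {
  "steps": [0,0,5,0,0,0,-1,0,0,10,0,0,0,-1,0,0,10,0,0,0,-1,0,0,10,0,0,0,-1]
}}

```text
clock: 4.25
eef_pos: [0.5329, 0.197, 0.2141]
tool_rot: [0.201, 3.134, 0.001]
ft_force: [6.4, 0.0, -1.3]
finger_gap: 0.0209
grasp_force: 30.4
```

```bash
cat >> h.py <<'E'
def read(d,c=(103,80)):
    """hand angle, 0 = straight down, clockwise positive: darkest spoke in the rectified dial"""
    g=cv2.cvtColor(d,cv2.COLOR_RGB2GRAY).astype(np.float32)
    a=np.radians(np.arange(0,360,1.));r=np.arange(16,46)
    x=c[0]-np.outer(np.sin(a),r);y=c[1]+np.outer(np.cos(a),r)
    p=cv2.remap(g,x.astype(np.float32),y.astype(np.float32),1).mean(1)
    i=p.argmin();k=(i+np.arange(-12,13))%360;wt=np.clip(np.median(p)-20-p[k],0,None)
    return np.radians(i+(wt*np.arange(-12,13)).sum()/max(wt.sum(),1e-6)),p.min().round(),np.median(p).round()
def look(dz=None,name=None):
    s=manip.sense();w=imaging.read_camera("wrist");zc=s["eef_pos"][2]-.043 if dz is None else dz
    d=dial(w,zc,"");print(s["eef_pos"].round(4),s["ft_force"].round(1),"hand",read(d),"gap",s["finger_gap"].round(4),s["clock"])
    if name: save(name,cv2.resize(d,(400,400)),cv2.resize(w["img"],(533,400)))
E
python3 - <<'E'
from h import *
print(read(cv2.resize(cv2.imread("pics/d3.png")[:,:400,::-1],(200,200))))
look(name="d4.png")
E
```

```text
(np.float64(6.220713357765276), np.float32(24.0), np.float32(89.0))Traceback (most recent call last):
  File "<stdin>", line 3, in <module>
  File "h.py", line 42, in look
    d=dial(w,zc,"");print(s["eef_pos"].round(4),s["ft_force"].round(1),"hand",read(d),"gap",s["finger_gap"].round(4),s["clock"])
                                                                                            ^^^^^^^^^^^^^^^^^^^^^
AttributeError: 'float' object has no attribute 'round'
```

```bash
sed -i 's/s\["finger_gap"\].round(4)/s["finger_gap"]/' h.py; python3 - <<'E'
from h import *
look(name="d4.png")
E
```

```text
[0.5329 0.197  0.2141] [ 5.4 -0.4 -1.2] hand (np.float64(0.9716325633217137), np.float32(26.0), np.float32(84.0)) gap 0.02083831321235229 4.3
```

Call:
{"name": "apply_moves", "arguments": {
  "steps": [0,0,4,0,0,0,-1,0,0,8,0,0,0,-1,0,0,8,0,0,0,-1,0,0,8,0,0,0,-1]
}}

```text
clock: 4.75
eef_pos: [0.5329, 0.197, 0.2063]
tool_rot: [0.201, 3.134, 0.001]
ft_force: [5.0, 0.6, 0.3]
finger_gap: 0.021
grasp_force: 30.6
```

```bash
python3 - <<'E'
from h import *
look(name="d5.png")
E
```

```text
[0.5329 0.197  0.2063] [5.  0.6 0.3] hand (np.float64(2.8628592726419706), np.float32(21.0), np.float32(87.0)) gap 0.021018151749092204 4.75
```

Call:
{"name": "apply_moves", "arguments": {
  "steps": [0,0,0,0,0,0,-0.5,0,0,0,0,0,0,-0.1,0,0,0,0,0,0,-0.1,0,0,0,0,0,0,-0.1,0,0,-30,0,0,0,-0.1,0,0,-60,0,0,0,-0.1,0,0,-60,0,0,0,-0.1,0,0,-60,0,0,0,-0.1,0,0,-60,0,0,0,-0.1]
}}

```text
clock: 5.7
eef_pos: [0.5312, 0.1968, 0.2652]
tool_rot: [-0.2, -3.133, 0.001]
ft_force: [-0.2, -1.0, -0.9]
finger_gap: 0.0387
grasp_force: 0.0
```

```bash
python3 - <<'E'
from h import *
look(dz=.2063-.043,name="d6.png")
s=manip.sense();w=imaging.read_camera("wrist")
P=w["z_map"];print(P.shape,(P>0).mean())
p=wpix(w,G([0,-.1,.107]));print("handle pred",p)
E
```

```text
[0.5312 0.1968 0.2652] [-0.2 -1.  -0.9] hand (np.float64(2.904743327149829), np.float32(23.0), np.float32(86.0)) gap 0.038703143707498056 5.7
(384, 512) 0.9956512451171875
handle pred [167.50875589 174.02833692]
```

View pics/d6.png

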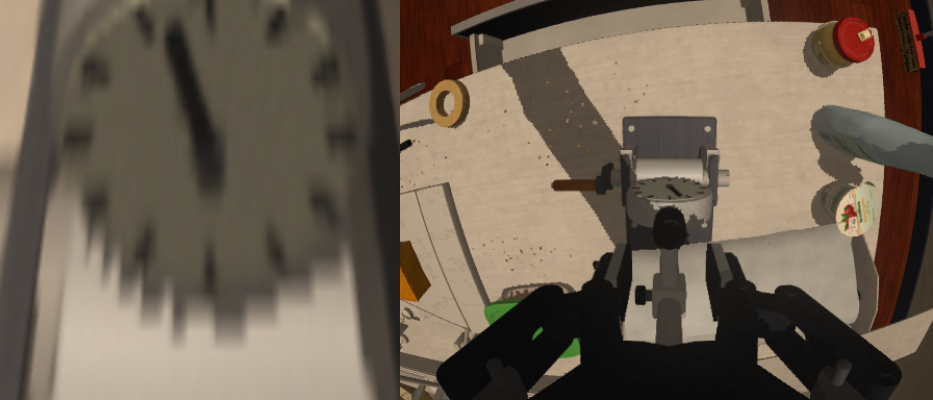

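Milestone reading is 2.90 rad, released. The wrist view shows the hand just left of straight up, hub at (210,170), and the handle at (575,185). Now I'll estimate the barrel offset from depth and plan the move to the crank.

```bash
python3 - <<'E'
from h import *
from scipy.optimize import least_squares
w=imaging.read_camera("wrist");z=w["z_map"]
v,u=np.mgrid[:384,:512];a=np.stack([u-w["K"][0,2],v-w["K"][1,2]],-1);r=np.linalg.norm(a,axis=-1);th=r/w["K"][0,0]
D=np.dstack([a/np.maximum(r,1e-9)[...,None]*np.tan(th)[...,None],np.ones_like(r)])*z[...,None]
P=(D-w["t"])@w["R"];g=Ro.from_rotvec([0,0,-YAW]).apply((P-O).reshape(-1,3)).reshape(P.shape)
hsv=cv2.cvtColor(w["img"],cv2.COLOR_RGB2HSV)
m=(abs(g[...,1])<.03)&(abs(g[...,0])<.03)&(g[...,2]>.06)&(g[...,2]<.11);q=g[m][:,[0,2]]
f=least_squares(lambda c:np.hypot(*(q-c).T)-.02,[0,.075],loss="soft_l1",f_scale=.001);print("barrel",m.sum(),f.x,f.cost)
h=(abs(g[...,1]+.1)<.02)&(abs(g[...,0])<.03)&(g[...,2]>.09)&(g[...,2]<.13);q=g[h][:,[0,2]]
f=least_squares(lambda c:np.hypot(*(q-c).T)-.006,[0,.107],loss="soft_l1",f_scale=.001);print("handle",h.sum(),f.x)
j=(abs(g[...,1]-.06)<.006)&(abs(g[...,0])<.02)&(g[...,2]>.06)&(g[...,2]<.11);print("journal",g[j].mean(0),g[j].max(0))
k=(np.hypot(g[...,0],g[...,1])<.02)&(g[...,2]>.225)&(g[...,2]<.245);print("knob",g[k].mean(0),g[k].max(0),g[k].min(0))
print(manip.sense()["joint_pos"].round(2),shift(G([0,-.103,.2]),YAW+np.pi/2))
E
```

```text
barrel 1101 [0.0034704  0.07009841] 0.00020181533795642328
handle 402 [0.00404025 0.10704432]
journal [0.00248499 0.05886004 0.08261216] [0.01210347 0.06401493 0.08670218]
knob [ 0.00258718 -0.00225571  0.22973232] [0.01477577 0.00882588 0.23213027] [-0.00744605 -0.01306722  0.22514125]
[-0.58  0.36  0.19  1.74 -0.07  1.05  1.08] (array([   0.7, -100.7,   65.4]), array([ 1.000e-03, -2.000e-03, -1.571e+00]))
```

The wrist depth gives a consistent ~3 mm x bias, and the barrel centre is about 5 mm below the axis. So the low spot is up and the high spot is opposite the handle, and a turn of about 180° should bring it under the plunger. Moving above the handle.

Call:
{"name": "apply_moves", "arguments": {
  "steps": [0,-30,0,0,0,-0.14,0,0,-60,0,0,0,-0.28,0,-2,-90,10,0,0,-0.42,0,-2,-102,40,0,0,-0.56,0,-2,-102,65,0,0,-0.7,0,-2,-102,65,0,0,-0.84,0,-2,-102,65,0,0,-0.98,0,-2,-102,65,0,0,-1.12,0,-2,-102,65,0,0,-1.26,0,-2,-102,65,0,0,-1.4,0,-2,-102,65,0,0,-1.5,0,-2,-102,65,0,0,-1.571,0,-2,-102,65,0,0,-1.571,0,-2,-102,65,0,0,-1.571,0,-2,-102,65,0,0,-1.571,0]
}}

```text
clock: 7.35
eef_pos: [0.521, 0.0955, 0.2011]
tool_rot: [2.073, -2.36, -0.0]
ft_force: [-0.7, 0.1, 0.1]
finger_gap: 0.0428
grasp_force: 0.0
```

```bash
sed -i 's/^O=.*;YAW/O=np.array([.5335,.1975,0.]);YAW/' h.py; python3 - <<'E'
from h import *
from scipy.optimize import least_squares
w=imaging.read_camera("wrist");z=w["z_map"]
v,u=np.mgrid[:384,:512];a=np.stack([u-w["K"][0,2],v-w["K"][1,2]],-1);r=np.linalg.norm(a,axis=-1);th=r/w["K"][0,0]
D=np.dstack([a/np.maximum(r,1e-9)[...,None]*np.tan(th)[...,None],np.ones_like(r)])*z[...,None]
P=(D-w["t"])@w["R"];g=Ro.from_rotvec([0,0,-YAW]).apply((P-O).reshape(-1,3)).reshape(P.shape)
h=(abs(g[...,1]+.1)<.02)&(abs(g[...,0])<.03)&(g[...,2]>.09)&(g[...,2]<.13);q=g[h]
f=least_squares(lambda c:np.hypot(*(q[:,[0,2]]-c).T)-.006,[0,.107],loss="soft_l1",f_scale=.001);print("handle",h.sum(),f.x,np.polyfit(q[:,1],q[:,0],1),q.min(0),q.max(0))
s=manip.sense();print(s["joint_pos"].round(2),shift(G([0,-.103,.088]),YAW+np.pi/2))
c=imaging.read_camera("scene");p=proj(c,G([-.012,0,.163]));U,V=map(int,p);print(p)
save("w7.png",cv2.resize(w["img"],(400,300)),cv2.resize(c["img"][V-30:V+30,U-40:U+40],(400,300),interpolation=2))
E
```

```text
handle 648 [0.00122156 0.10681495] [0.01046587 0.00240182] [-0.00479581 -0.11995944  0.10585057] [ 0.00704643 -0.08011614  0.11440909]
[-0.18  0.37 -0.1   1.88  0.05  0.89  2.7 ] (array([  0.3,   0.7, 113.2]), array([ 0.   , -0.   , -0.001]))
[245.83728607 189.91636144]
```

View pics/w7.png

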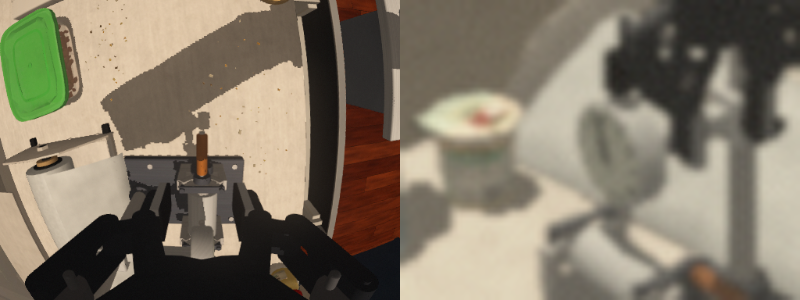

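The wrist view shows the handle centred between the fingers at (202,150). In the scene crop the dial hand is visible near (605,150). Joint 7 is close to its limit, so I'll back off the yaw slightly, then descend and grip lightly.

Call:
{"name": "apply_moves", "arguments": {
  "steps": [0,0,40,0,0,0.09,0,0,0,80,0,0,0.09,-0.2,0,0,105,0,0,0.09,-0.4,0,0,113,0,0,0.09,-0.4,0,0,113,0,0,0.09,-0.5,0,0,113,0,0,0.09,-0.6,0,0,113,0,0,0.09,-0.7,0,0,113,0,0,0.09,-1,0,0,113,0,0,0.09,-1,0,0,113,0,0,0.09,-1],
  "newtons": 20
}}

```text
clock: 8.45
eef_pos: [0.522, 0.0958, 0.0892]
tool_rot: [-1.966, 2.448, -0.001]
ft_force: [-0.6, -0.9, 3.8]
finger_gap: 0.0122
grasp_force: 19.3
```

```bash
cat >> h.py <<'E'
def arc(c0,angs,R=.032):
    """shifts in tool axes from the handle's present crank angle angs[0] to the others (0 = up, + toward gauge -x)"""
    s=manip.sense();Rt=Ro.from_rotvec(s["tool_rot"])
    p=lambda a:np.array([-R*np.sin(a),0,R*np.cos(a)])
    A=np.radians(angs)
    for a in angs[1:]:
        d=p(np.radians(a))-p(A[0])+np.array([*c0])
        print(a,(Rt.inv().apply(Ro.from_rotvec([0,0,YAW]).apply(d))*1000).round(1).tolist())
E
python3 - <<'E'
from h import *
s=manip.sense();print(s["joint_pos"].round(3),Ro.from_rotvec([0,0,-YAW]).apply(s["eef_pos"]-O).round(4),s["ft_force"].round(1),s["finger_gap"])
arc([0,0,0],[0,5,10,15,20,25,30,35,40,45])
E
```

```text
[-0.208  0.542 -0.075  1.951  0.064  0.648  2.602] [ 0.0016 -0.1023  0.0892] [-0.6 -0.9  3.8] 0.012194166134322492
5 [0.2, 2.8, 0.1]
10 [0.5, 5.5, 0.5]
15 [0.7, 8.3, 1.1]
20 [1.0, 10.9, 1.9]
25 [1.2, 13.5, 3.0]
30 [1.4, 15.9, 4.3]
35 [1.6, 18.3, 5.8]
40 [1.8, 20.5, 7.4]
45 [2.0, 22.6, 9.3]
```

Call:
{"name": "apply_moves", "arguments": {
  "steps": [0,3,0,0,0,0,-1,0.5,5.5,0.5,0,0,0,-1,0.7,8.3,1,0,0,0,-1,1,10.9,2,0,0,0,-1,1.2,13.5,3,0,0,0,-1,1.4,16,4.3,0,0,0,-1,1.6,18.3,5.8,0,0,0,-1,1.8,20.5,7.4,0,0,0,-1,2,22.6,9.3,0,0,0,-1,2,22.6,9.3,0,0,0,-1]
}}

```text
clock: 9.45
eef_pos: [0.4969, 0.0989, 0.0785]
tool_rot: [1.967, -2.447, -0.003]
ft_force: [-2.7, 1.2, 3.0]
finger_gap: 0.011
grasp_force: 20.7
```

```bash
cat >> h.py <<'E'
def sdial(name=None,zc=.163):
    """hand angle from the scene camera, rectified"""
    c=imaging.read_camera("scene");yy=(np.arange(200)-99.5)/100*.040
    m=np.array([[proj(c,G([-.012,-a,zc-b])) for a in yy] for b in yy],np.float32)
    d=cv2.remap(c["img"],m[...,0],m[...,1],cv2.INTER_CUBIC)
    return d,c
def where():
    s=manip.sense();g=Ro.from_rotvec([0,0,-YAW]).apply(s["eef_pos"]-O)
    f=Ro.from_rotvec([0,0,-YAW]).apply(s["ft_force"])
    x,z=g[0]-.0016,g[2]+.019-.075
    print("gauge",g.round(4),"f",f.round(1),"rad",round(np.hypot(x,z),4),"ang",round(np.degrees(np.arctan2(-x,z)),1),"gap",s["finger_gap"],"q7",round(s["joint_pos"][6],3),s["clock"])
E
python3 - <<'E'
from h import *
where();d,c=sdial();save("d8.png",cv2.resize(d,(400,400)));cv2.imwrite("pics/d8s.png",c["img"][140:240,200:300,::-1])
print(read(d,(100,100)))
arc([0,0,0],[45,55,65,75,85,95,105,115])
E
```

```text
gauge [-0.0237 -0.1025  0.0785] f [-2.8  0.8  3. ] rad 0.0339 ang 48.4 gap 0.010994399649625512 q7 2.58 9.45
(np.float64(3.001966313430247), np.float32(105.0), np.float32(124.0))
55 [0.3, 3.6, 4.3]
65 [0.6, 6.3, 9.1]
75 [0.7, 8.2, 14.4]
85 [0.8, 9.2, 19.9]
95 [0.8, 9.1, 25.4]
105 [0.7, 8.2, 30.9]
115 [0.5, 6.3, 36.2]
```

View pics/d8.png

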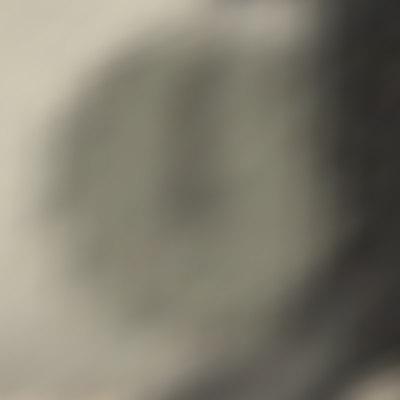

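Blurred, but the hand reads about straight up (hub at (190,200), tip at (195,60)), as expected if the roller started at its low spot. Continuing the arc past the side.

Call:
{"name": "apply_moves", "arguments": {
  "steps": [0.3,3.6,4.3,0,0,0,-1,0.6,6.3,9.1,0,0,0,-1,0.7,8.2,14.4,0,0,0,-1,0.8,9.2,19.9,0,0,0,-1,0.8,9.1,25.4,0,0,0,-1,0.7,8.2,30.9,0,0,0,-1,0.5,6.3,36.2,0,0,0,-1,0.5,6.3,36.2,0,0,0,-1]
}}

```text
clock: 10.3
eef_pos: [0.4929, 0.0991, 0.0421]
tool_rot: [-1.967, 2.45, -0.0]
ft_force: [0.3, -0.6, -1.7]
finger_gap: 0.0117
grasp_force: 24.3
```

```bash
python3 - <<'E'
from h import *
where();d,c=sdial();save("d9.png",d);print(read(d,(95,100)))
arc([0,0,0],[115,125,135,145,155,165,175,180])
E
```

```text
gauge [-0.0278 -0.1028  0.0421] f [ 0.4 -0.6 -1.7] rad 0.0325 ang 115.4 gap 0.011684033605759193 q7 2.566 10.3
(np.float64(4.365820226345519), np.float32(76.0), np.float32(125.0))
125 [-0.3, -2.8, 4.8]
135 [-0.6, -6.3, 9.1]
145 [-1.0, -10.6, 12.7]
155 [-1.4, -15.4, 15.5]
165 [-1.9, -20.6, 17.4]
175 [-2.4, -26.1, 18.4]
180 [-2.6, -28.9, 18.5]
```

Call:
{"name": "apply_moves", "arguments": {
  "steps": [-0.3,-2.8,4.8,0,0,0,-1,-0.6,-6.3,9.1,0,0,0,-1,-1,-10.6,12.7,0,0,0,-1,-1.4,-15.4,15.5,0,0,0,-1,-1.9,-20.6,17.4,0,0,0,-1,-2.4,-26.1,18.4,0,0,0,-1,-2.6,-28.9,18.5,0,0,0,-1,-2.6,-28.9,18.5,0,0,0,-1]
}}

```text
clock: 11.15
eef_pos: [0.5217, 0.0957, 0.0243]
tool_rot: [-1.967, 2.45, 0.0]
ft_force: [-1.5, 0.1, 5.6]
finger_gap: 0.0115
grasp_force: 21.7
```

```bash
python3 - <<'E'
from h import *
where();d,c=sdial();save("d10.png",d);print(read(d,(95,100)))
E
```

```text
gauge [ 0.0013 -0.1025  0.0243] f [-1.5 -0.1  5.6] rad 0.0317 ang 179.5 gap 0.011542621481924748 q7 2.587 11.15
(np.float64(5.254865127848639), np.float32(93.0), np.float32(126.0))
```

```bash
python3 - <<'E'
from h import *
arc([0,0,0],[180,190,200,210,220,230,240,245])
E
```

```text
190 [-0.5, -5.5, -0.5]
200 [-1.0, -10.9, -1.9]
210 [-1.4, -15.9, -4.3]
220 [-1.8, -20.5, -7.5]
230 [-2.2, -24.4, -11.4]
240 [-2.5, -27.6, -16.0]
245 [-2.6, -28.9, -18.5]
```

Call:
{"name": "apply_moves", "arguments": {
  "steps": [-0.5,-5.5,-0.5,0,0,0,-1,-1,-10.9,-1.9,0,0,0,-1,-1.4,-16,-4.3,0,0,0,-1,-1.8,-20.5,-7.5,0,0,0,-1,-2.2,-24.4,-11.4,0,0,0,-1,-2.5,-27.6,-16,0,0,0,-1,-2.6,-29,-18.5,0,0,0,-1,-2.6,-29,-18.5,0,0,0,-1]
}}

```text
clock: 12.0
eef_pos: [0.5492, 0.0918, 0.0427]
tool_rot: [1.966, -2.448, -0.001]
ft_force: [-5.0, -0.1, 2.9]
finger_gap: 0.0115
grasp_force: 25.9
```

```bash
python3 - <<'E'
from h import *
where();d,c=sdial();print(read(d,(95,100)));save("d11.png",*[cv2.resize(x,(260,260)) for x in (cv2.imread("pics/d9.png")[:,:,::-1],cv2.imread("pics/d10.png")[:,:,::-1],d)])
E
```

```text
gauge [ 0.0291 -0.1029  0.0427] f [-5.  -0.7  2.9] rad 0.0306 ang -115.9 gap 0.011508089166711515 q7 2.613 12.0
(np.float64(4.611828881237508), np.float32(88.0), np.float32(126.0))
```

View pics/d11.png

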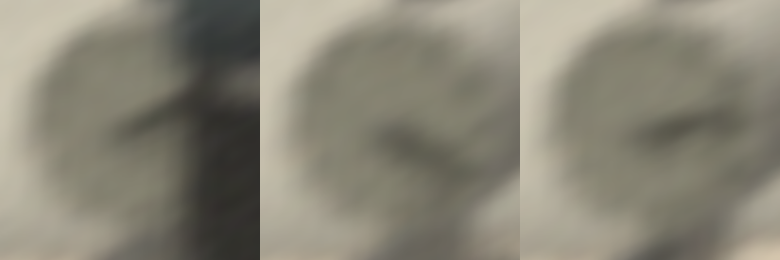

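Hand angles read about 4.3, 5.15 and 4.55 rad at crank angles of 115°, 180° and 245°. So the peak lies at about 187°. Turning back there.

```bash
python3 - <<'E'
from h import *
arc([0,0,0],[245,237,229,221,213,205,197,187])
E
```

```text
237 [0.2, 2.1, 3.9]
229 [0.4, 4.8, 7.5]
221 [0.7, 8.0, 10.6]
213 [1.0, 11.5, 13.3]
205 [1.4, 15.4, 15.5]
197 [1.7, 19.5, 17.1]
187 [2.2, 25.0, 18.3]
```

Call:
{"name": "apply_moves", "arguments": {
  "steps": [0.2,2.1,3.9,0,0,0,-1,0.4,4.8,7.5,0,0,0,-1,0.7,8,10.6,0,0,0,-1,1,11.5,13.3,0,0,0,-1,1.4,15.4,15.5,0,0,0,-1,1.7,19.5,17.1,0,0,0,-1,2.2,25,18.3,0,0,0,-1,2.2,25,18.3,0,0,0,-1,2.2,25,18.3,0,0,0,-0.8,2.2,25,18.3,0,0,0,-0.5,2.2,25,18.3,0,0,0,-0.2,2.2,25,18.3,0,0,0,-0.2,2.2,25,0,0,0,0,-0.2,2.2,25,-40,0,0,0,-0.2,2.2,25,-90,0,0,0,-0.2,2.2,25,-140,0,0,0,-0.2,2.2,25,-190,0,0,0,-0.2,2.2,25,-220,0,0,0,-0.2,2.2,25,-220,0,0,0,-0.2]
}}

```text
clock: 13.95
eef_pos: [0.5278, 0.0957, 0.2676]
tool_rot: [-1.962, 2.444, -0.006]
ft_force: [0.4, -0.3, -0.5]
finger_gap: 0.0341
grasp_force: 0.0
```

```bash
python3 - <<'E'
from h import *
where();d,c=sdial();print(read(d,(95,100)));save("d12.png",d)
w=imaging.read_camera("wrist");z=w["z_map"]
v,u=np.mgrid[:384,:512];a=np.stack([u-w["K"][0,2],v-w["K"][1,2]],-1);r=np.linalg.norm(a,axis=-1);th=r/w["K"][0,0]
D=np.dstack([a/np.maximum(r,1e-9)[...,None]*np.tan(th)[...,None],np.ones_like(r)])*z[...,None]
g=Ro.from_rotvec([0,0,-YAW]).apply(((D-w["t"])@w["R"]-O).reshape(-1,3)).reshape(D.shape)
hsv=cv2.cvtColor(w["img"],cv2.COLOR_RGB2HSV)
h=(abs(g[...,1]+.1)<.018)&(abs(g[...,0])<.045)&(g[...,2]>.025)&(g[...,2]<.13);q=g[h]
print("handle",h.sum(),q.mean(0) if h.any() else 0)
E
```

```text
gauge [ 0.0073 -0.1017  0.2676] f [ 0.4 -0.3 -0.5] rad 0.2117 ang -1.6 gap 0.03407205513583546 q7 2.631 13.95
(np.float64(5.129661433905114), np.float32(95.0), np.float32(127.0))
handle 269 [ 0.00790819 -0.10012614  0.04817237]
```

Call:
{"name": "apply_moves", "arguments": {
  "steps": [0,0,0,0,0,0.14,-0.2,0,0,0,0,0,0.28,-0.2,0,0,0,0,0,0.42,-0.2,-20,0,0,0,0,0.56,-0.2,-40,0,0,0,0,0.7,-0.2,-60,0,0,0,0,0.84,-0.2,-80,0,0,0,0,0.98,-0.2,-100,0,0,0,0,1.12,-0.2,-100,3,0,0,0,1.26,-0.2,-100,3,0,0,0,1.4,-0.2,-100,3,0,0,0,1.48,-0.2,-100,3,0,0,0,1.48,-0.2,-100,3,0,0,0,1.48,-0.2]
}}

```text
clock: 15.35
eef_pos: [0.543, 0.1931, 0.2613]
tool_rot: [-0.195, -3.133, 0.002]
ft_force: [-0.2, -0.3, 0.1]
finger_gap: 0.0346
grasp_force: 0.0
```

```bash
python3 - <<'E'
from h import *
look(dz=.2063-.043,name="d13.png")
im=cv2.imread("pics/d13.png");cv2.imwrite("pics/d13b.png",im[:,:800])
E
```

```text
[0.543  0.1931 0.2613] [-0.2 -0.3  0.1] hand (np.float64(5.773623858843138), np.float32(38.0), np.float32(87.0)) gap 0.03457563470501059 15.35
```

View pics/d13b.png

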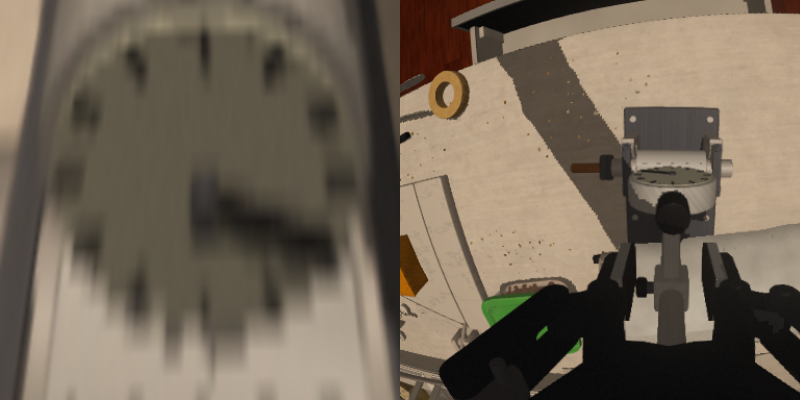

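The hub is at (205,195) and the hand's tip near (325,250), about 5.15 rad. That matches the expected peak of 2.90 + 2.24 rad, and the gripper is clear of everything.

```bash
python3 - <<'E'
from h import *
print(ticket.finish_job())
E
```

```text
the job is handed in; nothing more can be done
None
```

The job is handed in, but the grader gave no verdict: I lowered the indicator to about 2.9 rad and let go, then turned the roller so its high spot sits under the plunger (dial about 5.15 rad by camera, where I estimated the peak), with everything released.

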